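Fit the reamer on the citrus juicer's keyed spindle

ROBOT

A 6-joint arm with a two-finger parallel gripper is mounted at the origin on a cart in front of the work surface, level with it; the furniture and walls round the work are solid. World frame = base frame: x ahead of the robot, y to its left, z up, the work surface at z = 0. Lengths are in m, angles in rad, forces in N, time in s.
With the tool pointing down it reaches from about 0.325 to 0.9 m from the base axis. Payload 6.1 kg.
Tool frame: the origin (TCP) lies between the finger pads, 19 mm behind the fingertips; this is the grasp point; z points along the fingers, y is the line along which they close (so a half turn about z gives the same grasp; the last joint's range is limited). The gripper opens to 87 mm and grips with 3 to 60 N. Pads are 19 mm wide; open, the fingers measure 117 mm over their backs; the gripper's body (75 mm by 190 mm) begins 51 mm behind the grasp point.
Start: joints at [1.165, 0.22, 1.526, -0, 1.395, -0.126], TCP at [0.173, 0.601, 0.241] pointing down, gripper open.
Joint ranges: [-2.98, 2.98], [-0.91, 2.08], [0.09, 2.57], [-1.24, 4.39], [0.2, 2.65], [-2.68, 2.68]. Speed limits (rad/s): [2.57, 2.57, 3.01, 3.14, 3.14, 3.14].

INTERFACE

Orientations are given as a 3x3 rotation matrix whose columns are the frame's x, y, z axes.
In Python, from plant import readout, eyes, workorder gives the robot as it stands.
- The arm moves only by the tool send_rows, never from a script. Its argument "increments" is a list that holds one entry, the list of rows, each a list of 7 numbers: the shift along the tool's x, y, z in mm, then the turn, a rotation vector about the tool's x, y, z in degrees, then the finger opening in mm, from 0 to 87. In form: [[[x, y, z, wx, wy, wz, grip], ...]]. A call has exactly 5 rows; each row shifts and turns the commanded pose from where the row before left it, along the tool's axes as they then stand; what a row does not reach is not made up. A row lasts 1/10 s, in which the tool goes at most 50 mm and 8.59 degrees, less where a joint would pass 70% of its speed; a pose out of reach is approached as far as the arm can. A call with a gripper value outside its range is refused whole. The fingers move at their own pace and stop on an object; the grip force is fixed at half the most. Time passes only in rows, so rows that do not move let the fingers close, or fill a call up. It gives the time, the measured TCP pose, the force, the opening and the grip force at its end, in the units of the state.
- readout.get_obs(): the state, without advancing time (a new reading comes with each control period).
- eyes.snapshot(name): name is "side" or "top" or "wrist"; returns a dict with "pixels" (384x512x3 uint8, blue, green, red), "mtx" (3x3 intrinsics, pixels), "dist_coeffs" ([k1, k2, p1, p2, k3] as OpenCV has them; the pictures are not rectified), "origin" and "rotation" of the camera in the world; the wrist camera has in their place "T_tool_cam" (4x4, takes a point from camera to tool coordinates, whose origin is the TCP and whose axes are the flange's). Camera axes: x right, y down, z forward; pixel columns grow to the right and rows downward; lengths in m; the calibration is good to about 2 mm. A picture is of the moment at which its call begins: read the wrist's pose just before it. There is no depth.
- workorder.sign_off(): hands the job in; it is judged then, once.
The state is a dict: "clock": time; "joint_pos": joint angles; "dq": joint speeds; "joint_efforts": joint torques, N m; "tool_pos": TCP position; "tcp_rot": TCP orientation; "force": force on the tool from outside, world axes, zero at the start; "moment": the same for the moment, N m; "grip_width": finger opening in m; "gripper_force": force on a finger pad.
Only numpy, scipy, OpenCV 4.12 (cv2) and the standard library are available. Lean on these libraries where they do the work, as an engineer would, in place of code of your own. Each camera call takes 0.05 s, during which the arm holds its last target. There are 200 camera calls.

TASK

The citrus juicer has been washed: fit its loose white reamer back onto the drive spindle in the juicer's bowl. Lift it over, set it on the spindle with only a light push and turn it by feel, stopping as soon as its inner tab drops into the spindle's keyway, so that it sits fully home and level, then let go. Never force or over-twist it, and leave the glasses, tongs and spare spoon where they are.

Things in the scene. Friction and masses are not known exactly. Their poses are not given: they have to be found in the camera images.
- reamer: White plastic citrus reamer, upright on the counter, 63 mm tall, about 0.12 kg, any yaw. Origin: centre of its underside; z up. Below: round skirt, 54 mm across, 16 mm high, with a blind bore 35 mm across and 16 mm deep. Above: a 58 mm flange up to z = 22 mm, then the ribbed bulb. One tab inside the bore lies on its +x side.
- reamer_tab (a point): Lower face of the reamer's only tab: 14.5 mm from its axis along its +x, 6 mm above its underside. The tab is 6.8 mm wide, stands in the bore from its wall inwards to 10.5 mm from the axis and up to the bore's roof. A small pointer nub on the flange's rim, 34 mm out, stands right above it.
- reamer_grip (a point): On the reamer's axis, 44 mm above its underside: where the TCP may grip. The bulb has eight straight upright ribs from z = 22 to 50 mm, 38 mm across, at 22.5, 67.5, ... degrees from +x, so pads that close along the reamer's x, y or a 45 degree diagonal bear on two ribs each (35 to 37 mm wide).
- juicer: Fixed juicer: round grey motor housing with a steel juice bowl, 128 mm across at the rim 74 mm up; bowl floor 54 mm up; spout along its -x, to 90 mm from the axis. Origin: centre of its foot, z up. Home, the reamer's underside is 68 mm above this origin; with the tab merely resting on the spindle, 78 mm. Over 20 N between reamer and juicer, from pressing or twisting, damages them.
- spindle_top (a point): Centre of the top face of the juicer's steel spindle, 84 mm above its origin; axes as the juicer's. Spindle 32 mm across, edge chamfered 2 mm. Its one keyway, 8.5 mm wide, 12 mm deep, faces within 1.1 rad (63 deg) either side of the spout (-x), each time elsewhere, not reported: find it by feel. It does not turn by hand; it is sprung: sinks from about 4 N, is 6 mm down at about 10 N, then solid.
- glass_a: Tumbler of wooden stirrers, about 100 mm across, 167 mm tall, bystander. Origin: centre of its foot.
- glass_b: Tumbler of wooden stirrers, about 98 mm across, 166 mm tall, bystander. Origin: centre of its foot.
- bread_tongs: Wire bread tongs lying flat, 223 x 81 x 10 mm, bystander. Origin: centre of the underside, long axis x.
- spare_spoon: Teaspoon lying on the counter near the front edge, 124 x 25 x 8 mm, bystander. Origin: centre of the underside, long axis x.

How it is judged:
By the outcome, as a careful person would: the job done as asked, in the order asked, and still so for the second after the job is handed in, with the robot touching nothing.
It also fails if it takes over 61 s, if anything falls off the work surface, if the arm or the gripper's body presses on something with over 40 N, if the wrist force passes 120 N, or if a joint passes its speed limit or range.

## Working session

There is one attempt and no reset: what is moved stays moved. The work goes in short steps, Python scripts to look and compute and a tool call to move; the robot and the scene stay as the last step left them, time stands still between calls to the robot, and variables do not carry over. Pictures are saved under pics/ and viewed, at most 10 in all, crops included, and the job is handed in when it is done.

Besides the shell and the picture viewer there is one more tool, called after "Call:" as name([rows], argument=value, ...), one row to a line, values as JSON. send_rows: Moves the arm, as the interface text tells. Its arguments: {"type":"object","properties":{"increments":{"type":"array","items":{"type":"array","items":{"type":"array","items":{"type":"number"}}}}},"required":["increments"]}

```bash
mkdir -p pics; python3 - <<'E'
from plant import readout, eyes
import cv2, numpy as np, pickle
o=readout.get_obs(); print({k:np.round(v,3).tolist() for k,v in o.items()})
S={}
for n in("top","side"):
    s=eyes.snapshot(n);S[n]=s
    cv2.imwrite(f"pics/{n}0.png",s["pixels"]); print(n,np.round(s["mtx"],1).tolist(),np.round(s["origin"],3),np.round(s["rotation"],2).tolist(),s["dist_coeffs"])
pickle.dump(S,open("s0.pkl","wb"))
im=np.hstack([S["top"]["pixels"],S["side"]["pixels"]])
cv2.imwrite("pics/both0.png",cv2.resize(im,(800,300)))
E
```

```text
{'clock': 0.0, 'joint_pos': [1.165, 0.221, 1.528, -0.0, 1.395, -0.126], 'dq': [0.001, -0.001, -0.0, -0.001, 0.001, -0.001], 'joint_efforts': [0.001, -49.463, -38.737, 0.07, 0.058, -0.0], 'tool_pos': [0.172, 0.6, 0.24], 'tcp_rot': [[-0.961, 0.276, -0.001], [0.276, 0.961, -0.002], [0.0, -0.002, -1.0]], 'force': [-0.128, -0.055, -0.397], 'moment': [-0.021, -0.052, -0.008], 'gripper_force': 0.0, 'grip_width': 0.087}
top [[411.8, 0.0, 254.4], [0.0, 411.8, 189.4], [0.0, 0.0, 1.0]] [ 0.329 -0.164  1.176] [[0.02, -0.99, 0.13], [-1.0, -0.02, 0.02], [-0.02, -0.13, -0.99]] [0.02161645 0.         0.         0.         0.        ]
side [[394.1, 0.0, 252.0], [0.0, 394.1, 192.9], [0.0, 0.0, 1.0]] [ 0.211 -1.199  0.806] [[0.97, -0.15, 0.2], [-0.25, -0.55, 0.8], [-0.01, -0.82, -0.57]] [-0.05322998  0.          0.          0.          0.        ]
```

View pics/top0.png

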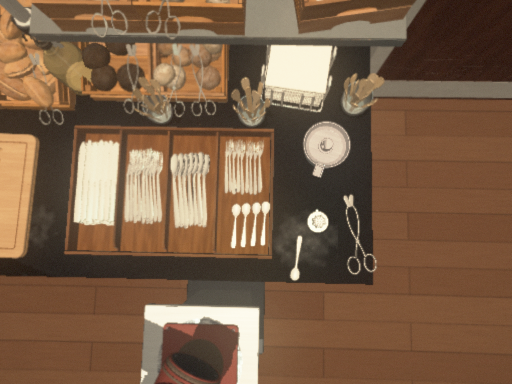

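View pics/side0.png

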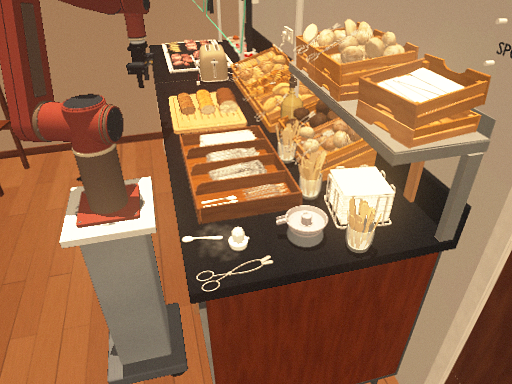

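The top view shows the reamer at about (317,221), the juicer at (326,146) with its spout tip at (318,174), tongs at (357,235), the spoon at (297,258), and tumblers at (357,95) and (250,105). In the side view the reamer is at (238,239) and the juicer at (306,222).

```bash
cat > h.py <<'E'
import numpy as np, cv2
def rays(s,uv,o=None):
    p=cv2.undistortPoints(np.array(uv,float).reshape(-1,1,2),s["mtx"],s["dist_coeffs"]).reshape(-1,2)
    d=np.c_[p,np.ones(len(p))]
    if o is None: return np.array(s["origin"]),d@np.array(s["rotation"]).T
    T=np.array(s["T_tool_cam"]);R=np.array(o["tcp_rot"])
    return np.array(o["tool_pos"])+R@T[:3,3], d@(R@T[:3,:3]).T
def plane(s,uv,z,o=None):
    c,d=rays(s,uv,o); return c+d*((z-c[2])/d[:,2])[:,None]
def blob(img,box,lo):
    x0,y0,x1,y1=box; m=np.zeros(img.shape[:2],np.uint8)
    m[y0:y1,x0:x1]=(img[y0:y1,x0:x1].min(2)>lo)*255
    cs,_=cv2.findContours(m,cv2.RETR_EXTERNAL,cv2.CHAIN_APPROX_NONE)
    return max(cs,key=cv2.contourArea)
E
python3 - <<'E'
from h import *; import pickle
S=pickle.load(open("s0.pkl","rb"));t=S["top"];s=S["side"]
c=blob(t["pixels"],(303,206,333,236),110);(u,v),r=cv2.minEnclosingCircle(c);M=cv2.moments(c)
print("reamer px",u,v,r,M["m10"]/M["m00"],M["m01"]/M["m00"],"pos",plane(t,[(u,v)],.022))
c=blob(t["pixels"],(300,118,355,180),90);(u,v),r=cv2.minEnclosingCircle(c);e=cv2.fitEllipse(c)
print("juicer",u,v,r,e,cv2.boundingRect(c));
print("rim pts W/E/N", plane(t,[(304,145),(350,145),(327,122),(326.5,145.5)],.074)[:,:2],"spindle",plane(t,[(326,145.5)],.084),"spout",plane(t,[(317.5,174)],.06))
print("shelf edge bottoms at z .3,.5", plane(t,[(330,40)],.3),plane(t,[(330,40)],.5), "glass a foot-ish",plane(t,[(357,97),(250,108)],.1))
print("side reamer/juicer",plane(s,[(238,245)],.01),plane(s,[(306,218)],.084))
cr=t["pixels"][110:260,280:390];cr=cv2.resize(cr,None,fx=4,fy=4,interpolation=cv2.INTER_CUBIC)
cv2.imwrite("pics/crop1.png",cr)
E
```

```text
reamer px 317.5 220.5 11.597513198852539 317.2352071005917 221.35749506903352 pos [[ 0.39165673 -0.31937826  0.022     ]]
juicer 325.0 149.0 28.46059799194336 ((325.74627685546875, 145.98040771484375), (45.123111724853516, 52.84677505493164), 18.764049530029297) (303, 121, 48, 57)
rim pts W/E/N [[ 0.59385484 -0.27526384]
 [ 0.5958949  -0.40008203]
 [ 0.65937223 -0.33777224]
 [ 0.5934703  -0.33641622]] spindle [[ 0.59104916 -0.33351003  0.084     ]] spout [[ 0.51670737 -0.31404572  0.06      ]]
shelf edge bottoms at z .3,.5 [[ 0.78001127 -0.30869374  0.3       ]] [[ 0.67707806 -0.27573037  0.5       ]] glass a foot-ish [[ 0.72201999 -0.41410157  0.1       ]
 [ 0.68724456 -0.12641514  0.1       ]]
side reamer/juicer [[ 0.38678748 -0.33165618  0.01      ]] [[ 0.59121455 -0.34945408  0.084     ]]
```

View pics/crop1.png

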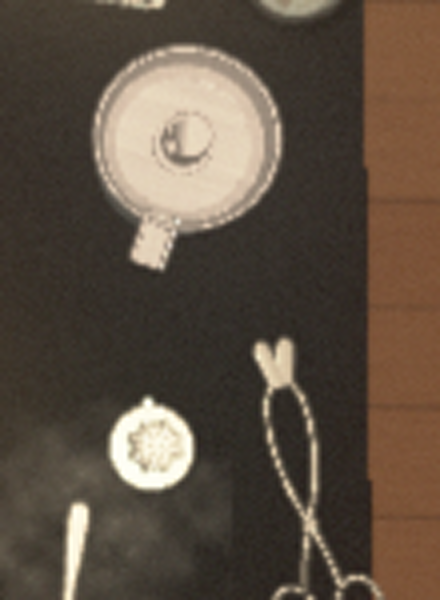

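The crop puts the nub at (149,400) against the flange centre (152,448), so the tab points along about world +x. The spout points towards the lower left, about 163° world. The tumbler at top right and the rack may restrict the gripper body near the juicer, so I'll measure them before choosing the grasp yaw.

```bash
python3 - <<'E'
from h import *; import pickle
S=pickle.load(open("s0.pkl","rb"));t=S["top"];s=S["side"]
a=cv2.resize(t["pixels"][40:120,255:390],None,fx=4,fy=4,interpolation=cv2.INTER_CUBIC)
b=cv2.resize(s["pixels"][160:260,265:400],None,fx=4,fy=4,interpolation=cv2.INTER_CUBIC)[:, :]
h=max(a.shape[0],b.shape[0]);a=cv2.copyMakeBorder(a,0,h-a.shape[0],0,0,cv2.BORDER_CONSTANT)
cv2.imwrite("pics/glass.png",cv2.resize(np.hstack([a,b]),(800,int(h*800/1080))))
print(h*800/1080)
E
```

```text
296.2962962962963
```

View pics/glass.png

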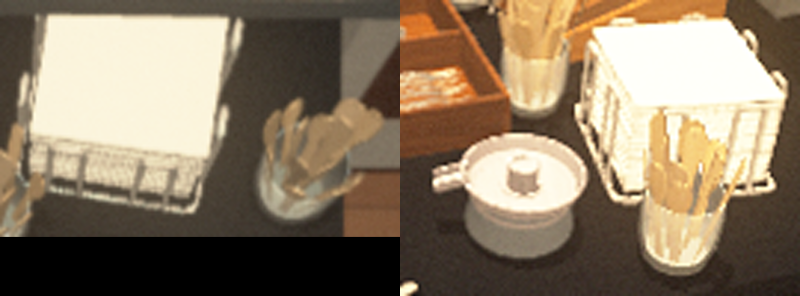

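Call:
send_rows([
  [[0,0,-10,0,0,8.5,87],[0,0,0,0,0,8.5,87],[0,0,0,0,0,8.5,87],[0,0,0,0,0,8.5,87],[0,0,0,0,0,8.5,87]],
])

```text
clock: 0.6
tool_pos: [0.1725, 0.6004, 0.2506]
tcp_rot: [[-0.517, 0.856, -0.0], [0.856, 0.517, -0.001], [-0.001, -0.001, -1.0]]
force: [-0.1, -0.2, -0.9]
grip_width: 0.087
gripper_force: 0.0
```

The tumbler's foot in the side view is around (359,250), its stirrers reaching up to about (353,200), and the rack stands to its left behind the juicer.

```bash
python3 - <<'E'
from h import *; import pickle
S=pickle.load(open("s0.pkl","rb"));t=S["top"];s=S["side"]
k=4*800/1080
T=lambda u,v:(u/k+255,v/k+40); D=lambda u,v:((u-400)/k+265,v/k+160)
print("foot front",plane(s,[D(678,270)],0), "foot L/R",plane(s,[D(650,250),D(706,250)],0))
print("top foot near edge",plane(t,[T(290,222),T(262,205),T(325,215)],0)[:,:2],"glass rim z.1",plane(t,[T(258,165),T(353,180)],.1)[:,:2])
print("stirrer tips z.16",plane(t,[T(297,100),T(268,130),T(360,185),T(380,115)],.16)[:,:2])
print("rack front base",plane(t,[T(30,170),T(195,210)],0),"rack front top z.1/.15",plane(t,[T(20,75),T(220,105),T(208,150)],.12))
def tri(p,q):
    a,d=rays(t,[p]);b,e=rays(s,[q]);d=d[0];e=e[0]
    x=np.linalg.lstsq(np.c_[d,-e],b-a,rcond=None)[0];return (a+d*x[0]+b+e*x[1])/2,np.linalg.norm(a+d*x[0]-b-e*x[1])
print("paper corner",tri(T(212,157),D(612,103)), tri(T(40,132),D(597,25)))
print("spindle",tri((326.3,145.3),D(524,160)))
E
```

```text
foot front [[ 7.29833595e-01 -4.41778416e-01 -1.11022302e-16]] foot L/R [[ 7.15979368e-01 -4.06956285e-01  1.11022302e-16]
 [ 7.71515070e-01 -4.22301619e-01  0.00000000e+00]]
top foot near edge [[ 0.70397631 -0.42487618]
 [ 0.72095399 -0.39742499]
 [ 0.71158515 -0.45929881]] glass rim z.1 [[ 0.72517664 -0.37413566]
 [ 0.71214583 -0.45975411]]
stirrer tips z.16 [[ 0.76172403 -0.39615326]
 [ 0.7344762  -0.37112069]
 [ 0.68643231 -0.44916534]
 [ 0.74900432 -0.46705669]]
rack front base [[ 0.75367851 -0.16694556  0.        ]
 [ 0.71490907 -0.33130038  0.        ]] rack front top z.1/.15 [[ 0.79925267 -0.15599704  0.12      ]
 [ 0.77328471 -0.33642266  0.12      ]
 [ 0.73115503 -0.32573158  0.12      ]]
paper corner (array([ 0.70723084, -0.32392924,  0.1340094 ]), np.float64(0.023443398291736108)) (array([ 0.74383908, -0.1753018 ,  0.12933356]), np.float64(0.0031051084491678376))
spindle (array([ 0.59512921, -0.33497545,  0.08619558]), np.float64(0.008042491416583326))
```

Call:
send_rows([
  [[35,-35,0,0,0,8.5,87],[35,-35,0,0,0,8.5,87],[35,-35,0,0,0,8.5,87],[35,-35,0,0,0,8.5,87],[35,-35,0,0,0,8.5,87]],
])

```text
clock: 1.1
tool_pos: [-0.0358, 0.7214, 0.2511]
tcp_rot: [[0.186, 0.983, -0.0], [0.983, -0.186, -0.001], [-0.001, -0.0, -1.0]]
force: [1.1, 0.1, 2.1]
grip_width: 0.087
gripper_force: 0.0
```

The tumbler stands about 166 mm from the juicer axis, so the gripper body clears it at any yaw. That last row set went the wrong way along y, so I'm turning back.

Call:
send_rows([
  [[-24,42,0,0,0,0,87],[-24,42,0,0,0,0,87],[-24,42,0,0,0,0,87],[-24,42,0,0,0,0,87],[-24,42,0,0,0,0,87]],
])

```text
clock: 1.6
tool_pos: [0.1524, 0.5636, 0.2504]
tcp_rot: [[0.18, 0.984, -0.0], [0.984, -0.18, -0.001], [-0.001, -0.0, -1.0]]
force: [0.8, -0.2, 0.3]
grip_width: 0.0868
gripper_force: 0.0
```

Call:
send_rows([
  [[-24,42,0,0,0,0,87],[-24,42,0,0,0,0,87],[-24,42,0,0,0,0,87],[-24,42,0,0,0,0,87],[-24,42,0,0,0,0,87]],
])

```text
clock: 2.1
tool_pos: [0.3374, 0.4077, 0.2509]
tcp_rot: [[0.18, 0.984, -0.0], [0.984, -0.18, -0.0], [-0.0, -0.0, -1.0]]
force: [0.0, -0.2, -0.1]
grip_width: 0.087
gripper_force: 0.0
```

Call:
send_rows([
  [[-46,12,0,0,0,0,87],[-46,12,0,0,0,0,87],[-46,12,0,0,0,0,87],[-46,12,0,0,0,0,87],[-46,12,0,0,0,0,87]],
])

```text
clock: 2.6
tool_pos: [0.3534, 0.1705, 0.2509]
tcp_rot: [[0.18, 0.984, -0.0], [0.984, -0.18, -0.0], [-0.0, -0.0, -1.0]]
force: [1.0, -0.1, -0.4]
grip_width: 0.0866
gripper_force: 0.0
```

Call:
send_rows([
  [[-46,13,0,0,0,0,87],[-46,13,0,0,0,0,87],[-46,13,0,0,0,0,87],[-46,13,0,0,0,0,87],[-46,13,0,0,0,0,87]],
])

```text
clock: 3.1
tool_pos: [0.376, -0.0676, 0.2512]
tcp_rot: [[0.18, 0.984, 0.001], [0.984, -0.18, -0.0], [0.0, 0.001, -1.0]]
force: [1.4, 0.6, -0.2]
grip_width: 0.0871
gripper_force: 0.0
```

Call:
send_rows([
  [[-46,13,0,0,0,0,87],[-46,12,0,0,0,0,87],[-46,12,0,0,0,0,87],[-46,12,0,0,0,0,87],[-46,12,0,0,0,0,87]],
])

```text
clock: 3.6
tool_pos: [0.3944, -0.3048, 0.2509]
tcp_rot: [[0.181, 0.983, -0.0], [0.983, -0.181, 0.0], [0.0, -0.0, -1.0]]
force: [0.1, -0.2, 0.3]
grip_width: 0.087
gripper_force: 0.0
```

Call:
send_rows([
  [[0,0,0,0,0,8.5,87],[0,0,0,0,0,8.5,87],[0,0,0,0,0,8.5,87],[0,0,0,0,0,8.5,87],[0,0,0,0,0,8.5,87]],
])

```text
clock: 4.1
tool_pos: [0.3946, -0.3027, 0.2507]
tcp_rot: [[0.801, 0.598, -0.001], [0.598, -0.801, 0.001], [-0.0, -0.001, -1.0]]
force: [-0.2, 0.1, 0.6]
grip_width: 0.0869
gripper_force: 0.0
```

Call:
send_rows([
  [[0,0,0,0,0,8.5,87],[0,0,0,0,0,8.5,87],[0,0,0,0,0,8.5,87],[0,0,0,0,0,8.5,87],[0,0,0,0,0,8.5,87]],
])

```text
clock: 4.6
tool_pos: [0.3947, -0.3027, 0.2508]
tcp_rot: [[0.995, -0.1, -0.001], [-0.1, -0.995, 0.001], [-0.001, -0.001, -1.0]]
force: [-0.0, -0.7, -0.6]
grip_width: 0.087
gripper_force: 0.0
```

Call:
send_rows([
  [[0,0,0,0,0,8.5,87],[0,0,0,0,0,8.5,87],[0,0,0,0,0,8.5,87],[0,0,0,0,0,8.5,87],[0,0,0,0,0,0,87]],
])

```text
clock: 5.1
tool_pos: [0.3947, -0.3027, 0.2508]
tcp_rot: [[0.772, -0.636, -0.001], [-0.636, -0.772, 0.001], [-0.001, -0.0, -1.0]]
force: [0.0, -0.0, 0.6]
grip_width: 0.087
gripper_force: 0.0
```

```bash
python3 - <<'E'
from plant import readout, eyes
import cv2, numpy as np, pickle
o=readout.get_obs();s=eyes.snapshot("wrist");pickle.dump((o,s),open("w1.pkl","wb"))
cv2.imwrite("pics/w1.png",s["pixels"]);print(o["clock"],o["tool_pos"],o["joint_pos"],np.round(s["T_tool_cam"],3).tolist(),s["mtx"][0],s["dist_coeffs"])
E
```

```text
5.1 [ 0.39468933 -0.30270968  0.25082075] [-8.12949022e-01 -9.50053306e-02  1.83910933e+00 -2.06711915e-06
  1.39828272e+00  1.44667757e+00] [[0.0, -0.956, -0.295, 0.082], [1.0, 0.001, -0.001, 0.0], [0.001, -0.295, 0.956, -0.144], [0.0, 0.0, 0.0, 1.0]] [342.35303898   0.         249.98065655] [0.00252884 0.         0.         0.         0.        ]
```

View pics/w1.png

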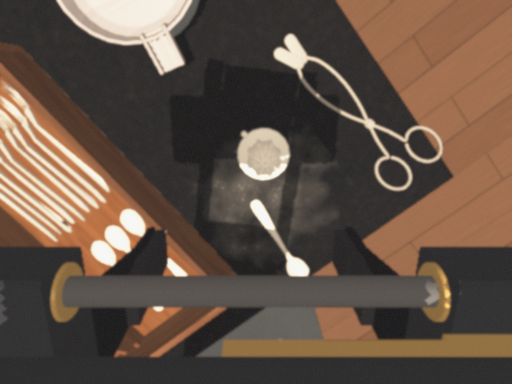

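The wrist view shows the reamer flange centred at about (263,154) with its nub at (244,133); the fingers are clear of the spoon.

```bash
cat > meas.py <<'E'
from h import *
def reamer(o,s,box,lo=100):
    c=blob(s["pixels"],box,lo)[:,0,:]
    P=plane(s,c,.019,o)[:,:2]
    ctr=np.median(P,0)
    for _ in range(20):  # circle fit, nub (outliers) dropped
        r=np.linalg.norm(P-ctr,axis=1); k=abs(r-np.median(r))<.003
        A=np.c_[2*P[k],np.ones(k.sum())];x=np.linalg.lstsq(A,(P[k]**2).sum(1),rcond=None)[0];ctr=x[:2]
    R=np.sqrt(x[2]+ctr@ctr); r=np.linalg.norm(P-ctr,axis=1)
    n=P[r>R+.0025].mean(0)-ctr if (r>R+.0025).any() else np.array([np.nan]*2)
    return ctr,R,r.max(),np.degrees(np.arctan2(n[1],n[0])),k.mean()
E
python3 - <<'E'
from meas import *;import pickle
o,s=pickle.load(open("w1.pkl","rb"));print(s["pixels"][150,200],s["pixels"][175,263],s["pixels"][133,244])
for lo in(110,130,150):
    c,R,m,a,k=reamer(o,s,(230,120,300,190),lo);print(lo,c,R,m,a,k)
print("nub",np.degrees(np.arctan2(*(plane(s,[(244,133)],.02,o)[0,:2]-c)[::-1])))
d=np.r_[c,.044]-o["tool_pos"];print("tool mm",np.array(o["tcp_rot"]).T@d*1000, "theta",np.degrees(np.arctan2(o["tcp_rot"][1][1],o["tcp_rot"][0][1])))
E
```

```text
[36 35 38] [236 245 247] [172 196 213]
110 [ 0.39006167 -0.31752951] 0.029233533565663317 0.034263178106001574 3.2690656932932494 0.9548387096774194
130 [ 0.39004154 -0.31745924] 0.028774902520827542 0.034192594329654186 3.0975506802145536 0.954248366013072
150 [ 0.3899288  -0.31739373] 0.028218454636495926 0.033573625087336446 2.9357224428966577 0.9666666666666667
nub 1.3235588817445496
tool mm [  5.82161991  14.38181035 206.8148422 ] theta -129.4670487403008
```

Radius 28.8 mm and nub at 34.2 mm match the reamer. I'm moving above it and going lower for one closer check.

Call:
send_rows([
  [[5.8,14.4,0,0,0,2.5,87],[0,0,30,0,0,0,87],[0,0,30,0,0,0,87],[0,0,30,0,0,0,87],[0,0,0,0,0,0,87]],
])

```text
clock: 5.65
tool_pos: [0.3876, -0.316, 0.1567]
tcp_rot: [[0.745, -0.667, -0.006], [-0.667, -0.745, 0.006], [-0.009, -0.001, -1.0]]
force: [-0.1, 0.3, -0.1]
grip_width: 0.0871
gripper_force: 0.0
```

```bash
python3 - <<'E'
from plant import readout, eyes
from meas import *
o=readout.get_obs();s=eyes.snapshot("wrist");cv2.imwrite("pics/w2.png",s["pixels"])
uv=[256,140]
# predicted pixel of reamer
T=np.array(s["T_tool_cam"]);R=np.array(o["tcp_rot"]);p=R.T@(np.array([.39,-.3175,.02])-o["tool_pos"]);q=np.linalg.inv(T)@np.r_[p,1]
u=s["mtx"]@(q[:3]/q[2]);print(u)
b=[int(u[0]-60),max(0,int(u[1]-60)),int(u[0]+60),int(u[1]+60)]
for lo in(110,140):
    c,Rr,m,a,k=reamer(o,s,b,lo);print(c,Rr,m,a,k)
print("tool mm",R.T@(np.r_[c,.045]-o["tool_pos"])*1000,np.degrees(np.arctan2(R[1,1],R[0,1])))
E
```

```text
[249.49041515 179.29200283   1.        ]
[ 0.39017597 -0.31768451] 0.02937139212561963 0.034297150553535605 3.0322664132674357 0.955
[ 0.39018617 -0.31777263] 0.02874903176475842 0.03368362544588669 3.2162466768098734 0.9595959595959596
tool mm [  4.04171373  -0.34974361 111.71746792] -131.8599011753227
```

Call:
send_rows([
  [[0,0,20,0,0,0,87],[0,0,20,0,0,0,87],[0,0,0,0,0,0,87],[0,0,0,0,0,0,87],[0,0,0,0,0,0,87]],
])

```text
clock: 6.2
tool_pos: [0.3912, -0.3189, 0.1234]
tcp_rot: [[0.745, -0.668, 0.002], [-0.668, -0.745, -0.002], [0.003, 0.0, -1.0]]
force: [0.2, -0.0, 0.3]
grip_width: 0.0868
gripper_force: 0.0
```

Call:
send_rows([
  [[0,0,20,0,0,0,87],[0,0,20,0,0,0,87],[0,0,10,0,0,0,87],[0,0,0,0,0,0,87],[0,0,0,0,0,0,87]],
])

```text
clock: 6.7
tool_pos: [0.3907, -0.3183, 0.0722]
tcp_rot: [[0.744, -0.668, 0.001], [-0.668, -0.744, -0.001], [0.001, 0.0, -1.0]]
force: [-0.6, 0.2, -0.0]
grip_width: 0.0869
gripper_force: 0.0
```

Call:
send_rows([
  [[0,0,0,0,0,0,87],[0,0,0,0,0,0,87],[0,0,0,0,0,0,87],[0,0,0,0,0,0,87],[0,0,0,0,0,0,87]],
])

```text
clock: 7.2
tool_pos: [0.3903, -0.3178, 0.0714]
tcp_rot: [[0.744, -0.668, 0.0], [-0.668, -0.744, -0.0], [0.0, 0.0, -1.0]]
force: [-0.2, -0.5, 0.1]
grip_width: 0.0869
gripper_force: 0.0
```

```bash
python3 - <<'E'
from plant import readout, eyes
from meas import *
o=readout.get_obs();s=eyes.snapshot("wrist");cv2.imwrite("pics/w3.png",s["pixels"])
T=np.array(s["T_tool_cam"]);R=np.array(o["tcp_rot"]);p=R.T@(np.array([.39,-.3175,.02])-o["tool_pos"]);q=np.linalg.inv(T)@np.r_[p,1]
u=s["mtx"]@(q[:3]/q[2]);print(u,o["tool_pos"],R.round(4).tolist())
b=[int(u[0]-85),max(0,int(u[1]-85)),int(u[0]+85),int(u[1]+85)]
for lo in(110,140):
    c,Rr,m,a,k=reamer(o,s,b,lo);print(c,Rr,m,a,k)
print("tool mm",R.T@(np.r_[c,.045]-o["tool_pos"])*1000)
E
```

```text
[249.76615516 223.18224059   1.        ] [ 0.39026746 -0.31778468  0.07138326] [[0.7444, -0.6677, 0.0001], [-0.6677, -0.7444, -0.0001], [0.0002, 0.0, -1.0]]
[ 0.39081619 -0.313452  ] 0.03313237544757038 0.04009845504517208 122.32169490883923 0.6915887850467289
[ 0.3908065  -0.31544877] 0.0313856354374336 0.03688396284511701 143.5586082890796 0.7
tool mm [-1.16350878 -2.09942005 26.38299403]
```

The close view is partly blocked by the fingers (the radius is off), but the two good fits agree with the TCP to 0.3 mm. Descending and gripping.

Call:
send_rows([
  [[0,0,10,0,0,0,87],[0,0,10,0,0,0,87],[0,0,6,0,0,0,87],[0,0,0,0,0,0,87],[0,0,0,0,0,0,60]],
])

```text
clock: 7.75
tool_pos: [0.39, -0.3175, 0.0448]
tcp_rot: [[0.744, -0.668, -0.001], [-0.668, -0.744, 0.001], [-0.001, -0.0, -1.0]]
force: [-0.1, -0.2, 0.3]
grip_width: 0.0839
gripper_force: 0.0
```

Call:
send_rows([
  [[0,0,0,0,0,0,45],[0,0,0,0,0,0,38],[0,0,0,0,0,0,25],[0,0,0,0,0,0,25],[0,0,0,0,0,0,25]],
])

```text
clock: 8.25
tool_pos: [0.3903, -0.3178, 0.0454]
tcp_rot: [[0.744, -0.668, 0.0], [-0.668, -0.744, -0.0], [0.0, 0.0, -1.0]]
force: [-0.5, 0.1, 0.6]
grip_width: 0.0465
gripper_force: 0.0
```

Call:
send_rows([
  [[0,0,0,0,0,0,25],[0,0,0,0,0,0,25],[0,0,0,0,0,0,25],[0,0,0,0,0,0,25],[0,0,0,0,0,0,25]],
])

```text
clock: 8.75
tool_pos: [0.3903, -0.3178, 0.0453]
tcp_rot: [[0.744, -0.668, 0.0], [-0.668, -0.744, -0.0], [0.0, 0.0, -1.0]]
force: [0.1, -0.7, 1.3]
grip_width: 0.0346
gripper_force: 30.0
```

Gripped: 34.6 mm at 30 N. I'm lifting and turning the camera side towards the juicer.

Call:
send_rows([
  [[0,0,-15,0,0,0,25],[0,0,-30,0,0,0,25],[0,0,-35,0,0,0,25],[0,0,-35,0,0,0,25],[0,0,-20,0,0,0,25]],
])

```text
clock: 9.25
tool_pos: [0.391, -0.3186, 0.1832]
tcp_rot: [[0.744, -0.668, 0.002], [-0.668, -0.744, -0.003], [0.004, 0.0, -1.0]]
force: [-0.0, -0.4, -1.5]
grip_width: 0.0347
gripper_force: 30.0
```

Call:
send_rows([
  [[0,0,0,0,0,-7.4,25],[0,0,0,0,0,-7.4,25],[0,0,0,0,0,-7.4,25],[0,0,0,0,0,-7.4,25],[0,0,0,0,0,-7.4,25]],
])

```text
clock: 9.75
tool_pos: [0.3901, -0.3175, 0.1799]
tcp_rot: [[0.997, -0.08, -0.0], [-0.08, -0.997, 0.001], [-0.0, -0.001, -1.0]]
force: [-0.6, -0.2, -1.6]
grip_width: 0.0346
gripper_force: 30.0
```

Call:
send_rows([
  [[30,0,0,0,0,0,25],[40,0,0,0,0,0,25],[30,0,0,0,0,0,25],[0,0,0,0,0,0,25],[0,0,0,0,0,0,25]],
])

```text
clock: 10.25
tool_pos: [0.4896, -0.3257, 0.1793]
tcp_rot: [[0.996, -0.084, -0.002], [-0.084, -0.996, 0.001], [-0.002, -0.001, -1.0]]
force: [0.6, -0.2, -1.4]
grip_width: 0.0348
gripper_force: 30.0
```

Call:
send_rows([
  [[0,0,0,0,0,0,25],[0,0,0,0,0,0,25],[0,0,0,0,0,0,25],[0,0,0,0,0,0,25],[0,0,0,0,0,0,25]],
])

```text
clock: 10.75
tool_pos: [0.4896, -0.3264, 0.1805]
tcp_rot: [[0.996, -0.086, 0.0], [-0.086, -0.996, -0.0], [0.0, 0.0, -1.0]]
force: [1.2, -0.3, -1.1]
grip_width: 0.0348
gripper_force: 30.0
```

```bash
python3 - <<'E'
from plant import readout, eyes
import cv2, numpy as np, pickle
o=readout.get_obs();s=eyes.snapshot("wrist");pickle.dump((o,s),open("w4.pkl","wb"))
cv2.imwrite("pics/w4.png",s["pixels"]);print(o["clock"],o["tool_pos"],o["force"],o["grip_width"])
E
```

```text
10.75 [ 0.48962106 -0.326387    0.18046586] [ 1.16902557 -0.28039729 -1.05578268] 0.03480885001593539
```

View pics/w4.png

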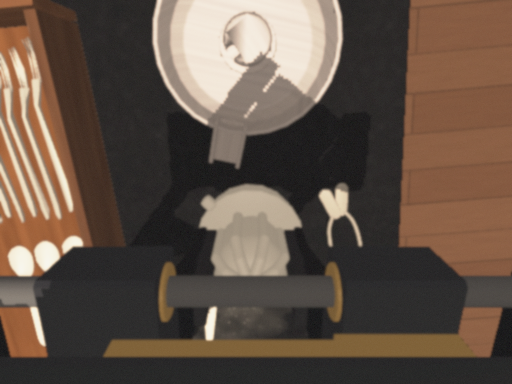

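The juicer rim spans (153..342) with the spindle at about (248,40); the reamer hangs level at (250,230) with its nub at (208,202). I'll fit the rim and zoom on the spindle.

```bash
python3 - <<'E'
from h import *;import pickle
o,s=pickle.load(open("w4.pkl","rb"));im=s["pixels"];g=im.min(2)
# outermost rim edge: along rays from bowl centre, scanning from outside in
P=[]
for a in np.radians(np.r_[-25:50:3,130:205:3]):
    for r in np.arange(115,70,-.5):
        u,v=248+r*np.cos(a),35+r*np.sin(a)
        if 0<=v<383 and g[int(v),int(u)]>95: P.append((u,v));break
W=plane(s,P,.073,o)[:,:2];c=W.mean(0)
for _ in range(10):
    r=np.linalg.norm(W-c,axis=1);k=abs(r-np.median(r))<.003
    x=np.linalg.lstsq(np.c_[2*W[k],np.ones(k.sum())],(W[k]**2).sum(1),rcond=None)[0];c=x[:2]
print("rim",c,np.sqrt(x[2]+c@c),k.mean(),len(P))
print("spindle guess",plane(s,[(248,38)],.084,o))
R=np.array(o["tcp_rot"]);p=plane(s,[(208,202),(250,0)],o["tool_pos"][2]-.024,o)[0]-o["tool_pos"];print("nub off",p*1000,np.degrees(np.arctan2(p[1],p[0])))
cv2.imwrite("pics/sp.png",cv2.resize(im[0:90,200:300],None,fx=6,fy=6,interpolation=cv2.INTER_CUBIC))
E
```

```text
rim [ 0.59830326 -0.33436429] 0.06407509694035399 0.98 50
spindle guess [[ 0.59902445 -0.33482581  0.084     ]]
nub off [ 24.59766085  19.34825996 -24.        ] 38.18821597643471
```

View pics/sp.png

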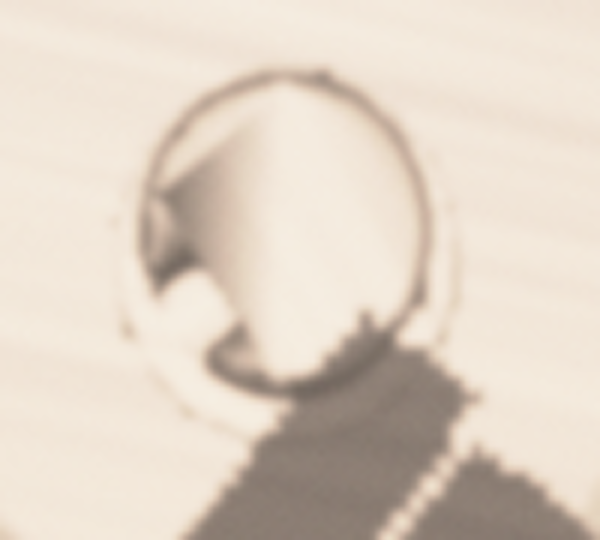

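The zoom shows the spindle ring centred at crop (286,232), i.e. pixel (247.7,38.7). The keyway mouth is near (190,310), which is about 124° in the world. I'll shift nearer and turn close to that side for one independent centre measurement.

Call:
send_rows([
  [[20,16,0,0,0,0,25],[20,16,0,0,0,0,25],[20,15,0,0,0,0,25],[19,15,0,0,0,0,25],[0,0,0,0,0,-8,25]],
])

```text
clock: 11.3
tool_pos: [0.5647, -0.3967, 0.1799]
tcp_rot: [[0.998, 0.055, 0.001], [0.055, -0.998, -0.001], [0.001, 0.001, -1.0]]
force: [-1.2, 1.0, -1.0]
grip_width: 0.0347
gripper_force: 30.0
```

Call:
send_rows([
  [[0,0,0,0,0,-8,25],[0,0,0,0,0,-8,25],[0,0,0,0,0,-8,25],[0,0,0,0,0,-8,25],[0,0,0,0,0,-8,25]],
])

```text
clock: 11.8
tool_pos: [0.5632, -0.3947, 0.1801]
tcp_rot: [[0.726, 0.688, -0.0], [0.688, -0.726, 0.0], [-0.0, -0.0, -1.0]]
force: [-0.4, -0.4, -0.8]
grip_width: 0.0348
gripper_force: 30.0
```

Call:
send_rows([
  [[0,0,0,0,0,-8,25],[0,0,0,0,0,-8,25],[0,0,0,0,0,0,25],[0,0,0,0,0,0,25],[0,0,0,0,0,0,25]],
])

```text
clock: 12.3
tool_pos: [0.5633, -0.3947, 0.1802]
tcp_rot: [[0.516, 0.857, -0.0], [0.857, -0.516, 0.0], [-0.0, -0.0, -1.0]]
force: [0.6, -0.2, -1.7]
grip_width: 0.0346
gripper_force: 30.0
```

Call:
send_rows([
  [[0,0,0,0,0,0,25],[0,0,0,0,0,0,25],[0,0,0,0,0,0,25],[0,0,0,0,0,0,25],[0,0,0,0,0,0,25]],
])

```text
clock: 12.8
tool_pos: [0.5633, -0.3948, 0.1803]
tcp_rot: [[0.514, 0.858, 0.0], [0.858, -0.514, -0.0], [-0.0, 0.0, -1.0]]
force: [0.6, -0.4, -0.7]
grip_width: 0.0348
gripper_force: 30.0
```

```bash
python3 - <<'E'
from plant import readout, eyes
from h import *; import pickle
o=readout.get_obs();s=eyes.snapshot("wrist");pickle.dump((o,s),open("w5.pkl","wb"))
im=s["pixels"];print(o["clock"],o["tool_pos"],o["joint_pos"].round(2))
T=np.array(s["T_tool_cam"]);R=np.array(o["tcp_rot"]);q=np.linalg.inv(T)@np.r_[R.T@(np.array([.5985,-.3348,.084])-o["tool_pos"]),1]
u=s["mtx"]@(q[:3]/q[2]);print(u)
x,y=int(u[0]),int(u[1]);y0=max(0,y-45)
a=cv2.resize(im[y0:y0+90,x-50:x+50],None,fx=4.4,fy=4.4,interpolation=cv2.INTER_CUBIC);print("crop origin",x-50,y0)
b=im; cv2.imwrite("pics/w5.png",np.hstack([cv2.resize(b,(360,270)).copy() if 0 else cv2.copyMakeBorder(cv2.resize(b,(360,270)),0,126,0,0,cv2.BORDER_CONSTANT),a[:396]]))
E
```

```text
12.8 [ 0.56330972 -0.39475623  0.18027098] [-0.73  0.41  1.4  -0.    1.33 -0.19]
[248.36442736 101.36843335   1.        ]
crop origin 198 56
```

View pics/w5.png

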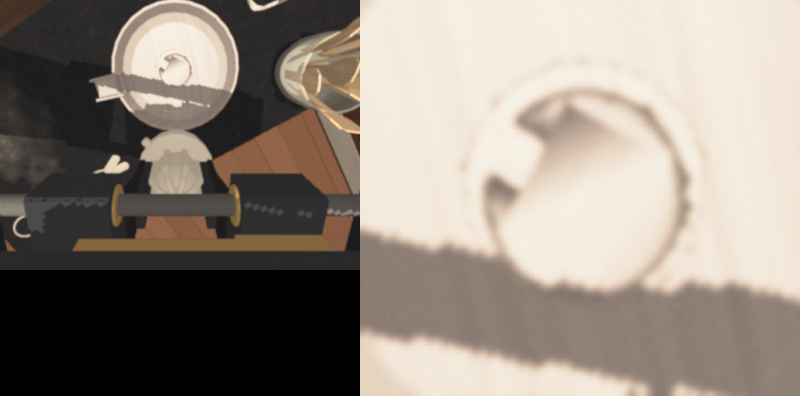

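The keyway mouth in this view is at crop (505,152) from ring centre (587,190), which again gives about 124° in the world. Now the rim and spindle centre from this view.

```bash
python3 - <<'E'
from h import *;import pickle
o,s=pickle.load(open("w5.pkl","rb"));g=s["pixels"].min(2)
P=[]
for a in np.radians(np.r_[-150:-30:4,-30:50:4,130:160:4]):
    for r in np.arange(112,70,-.5):
        u,v=249+r*np.cos(a),92+r*np.sin(a)
        if 0<=v<383 and g[int(v),int(u)]>95: P.append((u,v));break
W=plane(s,P,.073,o)[:,:2];c=np.median(W,0)
for _ in range(20):
    r=np.linalg.norm(W-c,axis=1);k=abs(r-np.median(r))<.003
    x=np.linalg.lstsq(np.c_[2*W[k],np.ones(k.sum())],(W[k]**2).sum(1),rcond=None)[0];c=x[:2]
print("rim",c,np.sqrt(x[2]+c@c),k.mean(),len(P))
E=plane(s,[(249.6,99.2),((485-360)/4.4+198,99.2),((688-360)/4.4+198,99.2),(249.6,88/4.4+56),(249.6,292/4.4+56)],.083,o)
print("spindle",E[:,:2],np.linalg.norm(E[1]-E[2]),np.linalg.norm(E[3]-E[4]))
o4,s4=pickle.load(open("w4.pkl","rb"));print(plane(s4,[(247.7,38.7)],.083,o4))
R=np.array(o["tcp_rot"])
for c in ([.597,-.3345],): print(R.T@(np.r_[c,.14]-o["tool_pos"])*1000)
E
```

```text
rim [ 0.59911213 -0.33446222] 0.06410681715183918 0.9655172413793104 58
spindle [[ 0.59992678 -0.33405075]
 [ 0.58636273 -0.32594171]
 [ 0.61334753 -0.34207569]
 [ 0.60763286 -0.32117099]
 [ 0.59192833 -0.34741917]] 0.03144017110420837 0.030587565120510793
[[ 0.59874193 -0.3345996   0.083     ]]
[69.00582821 -2.03711282 40.26966758]
```

All four estimates agree on a centre near (0.599, −0.334). The tab now points to about 104°, 20° short of where the keyway seems to be. Moving over the spindle.

Call:
send_rows([
  [[15,0,0,0,0,0,25],[20,0,0,0,0,0,25],[20,-0.4,0,0,0,0,25],[15.2,0,0,0,0,0,25],[0,0,10,0,0,0,25]],
])

```text
clock: 13.35
tool_pos: [0.6017, -0.3318, 0.1719]
tcp_rot: [[0.51, 0.86, 0.003], [0.86, -0.51, -0.001], [0.0, 0.003, -1.0]]
force: [-0.1, -0.6, -0.3]
grip_width: 0.0345
gripper_force: 30.0
```

Call:
send_rows([
  [[0,0,10,0,0,0,25],[0,0,10,0,0,0,25],[0,0,10,0,0,0,25],[0,0,8,0,0,0,25],[0,0,0,0,0,0,25]],
])

```text
clock: 13.85
tool_pos: [0.5977, -0.3342, 0.1298]
tcp_rot: [[0.514, 0.858, -0.003], [0.858, -0.514, 0.002], [0.0, -0.004, -1.0]]
force: [-0.9, -0.3, -1.3]
grip_width: 0.0345
gripper_force: 30.0
```

Call:
send_rows([
  [[0,0,0,0,0,0,25],[0,0,0,0,0,0,25],[0,0,0,0,0,0,25],[0,0,0,0,0,0,25],[0,0,0,0,0,0,25]],
])

```text
clock: 14.35
tool_pos: [0.5992, -0.3344, 0.1326]
tcp_rot: [[0.513, 0.858, 0.0], [0.858, -0.513, -0.0], [-0.0, 0.001, -1.0]]
force: [-0.6, -1.1, -1.5]
grip_width: 0.035
gripper_force: 30.0
```

Call:
send_rows([
  [[0,0,1,0,0,0,25],[0,0,1,0,0,0,25],[0,0,1,0,0,0,25],[0,0,1,0,0,0,25],[0,0,1,0,0,0,25]],
])

```text
clock: 14.85
tool_pos: [0.599, -0.3343, 0.1271]
tcp_rot: [[0.513, 0.858, -0.0], [0.858, -0.513, 0.0], [-0.0, -0.0, -1.0]]
force: [0.2, -0.6, -1.5]
grip_width: 0.0347
gripper_force: 30.0
```

Call:
send_rows([
  [[0,0,0.5,0,0,0,25],[0,0,0.5,0,0,0,25],[0,0,0.5,0,0,0,25],[0,0,0.5,0,0,0,25],[0,0,0,0,0,0,25]],
])

```text
clock: 15.35
tool_pos: [0.599, -0.3343, 0.1252]
tcp_rot: [[0.513, 0.858, -0.0], [0.858, -0.513, 0.0], [0.0, -0.0, -1.0]]
force: [0.6, 0.1, -1.0]
grip_width: 0.0349
gripper_force: 30.0
```

The bore has slid over the spindle with no side force. Continuing to tab contact.

Call:
send_rows([
  [[0,0,0.5,0,0,0,25],[0,0,0.5,0,0,0,25],[0,0,0.5,0,0,0,25],[0,0,0.5,0,0,0,25],[0,0,0,0,0,0,25]],
])

```text
clock: 15.85
tool_pos: [0.599, -0.3344, 0.1234]
tcp_rot: [[0.513, 0.858, 0.0], [0.858, -0.513, -0.0], [-0.0, 0.0, -1.0]]
force: [-0.6, 0.1, -0.1]
grip_width: 0.0344
gripper_force: 30.0
```

Call:
send_rows([
  [[0,0,0.5,0,0,0,25],[0,0,0.5,0,0,0,25],[0,0,0.5,0,0,0,25],[0,0,0,0,0,0,25],[0,0,0,0,0,0,25]],
])

```text
clock: 16.35
tool_pos: [0.5991, -0.3344, 0.1221]
tcp_rot: [[0.513, 0.858, 0.0], [0.858, -0.513, -0.0], [-0.0, 0.0, -1.0]]
force: [-1.5, 0.7, 3.2]
grip_width: 0.0344
gripper_force: 30.0
```

Contact at the expected height (about 4.5 N net of weight). I'm adding a touch more, then turning slowly toward the keyway.

Call:
send_rows([
  [[0,0,0.5,0,0,0,25],[0,0,0.3,0,0,-1,25],[0,0,0,0,0,-1.5,25],[0,0,0,0,0,-1.5,25],[0,0,0,0,0,-1.5,25]],
])

```text
clock: 16.85
tool_pos: [0.5998, -0.3344, 0.1214]
tcp_rot: [[0.427, 0.904, 0.002], [0.904, -0.427, -0.0], [0.0, 0.002, -1.0]]
force: [1.6, 1.0, 4.5]
grip_width: 0.0349
gripper_force: 30.0
```

Call:
send_rows([
  [[0,0,0,0,0,-1.5,25],[0,0,0,0,0,-1.5,25],[0,0,0,0,0,-1,25],[0,0,0,0,0,-1,25],[0,0,0,0,0,0,25]],
])

```text
clock: 17.35
tool_pos: [0.5986, -0.3343, 0.1206]
tcp_rot: [[0.348, 0.938, -0.001], [0.938, -0.348, 0.0], [-0.0, -0.001, -1.0]]
force: [-0.4, -0.2, -1.4]
grip_width: 0.0352
gripper_force: 30.0
```

```bash
python3 -c "
from plant import readout;import numpy as np
o=readout.get_obs();print(o['moment'],o['force'],np.degrees(np.arctan2(o['tcp_rot'][1][1],o['tcp_rot'][0][1])))"
```

```text
[-0.07010165  0.05244162 -0.05775794] [-0.375983   -0.22475324 -1.42092488] -20.345525989861958
```

The push force vanished at tab ≈115°, so the tab has dropped into the keyway. Turning stops here; I'll lower gently and check it goes down freely.

Call:
send_rows([
  [[0,0,0.5,0,0,0,25],[0,0,0.5,0,0,0,25],[0,0,0.5,0,0,0,25],[0,0,0.5,0,0,0,25],[0,0,0,0,0,0,25]],
])

```text
clock: 17.85
tool_pos: [0.5984, -0.3342, 0.1183]
tcp_rot: [[0.348, 0.937, -0.001], [0.937, -0.348, 0.001], [0.0, -0.001, -1.0]]
force: [-1.6, -0.1, -1.2]
grip_width: 0.0346
gripper_force: 30.0
```

Call:
send_rows([
  [[0,0,0.8,0,0,0,25],[0,0,0.8,0,0,0,25],[0,0,0.8,0,0,0,25],[0,0,0.8,0,0,0,25],[0,0,0,0,0,0,25]],
])

```text
clock: 18.35
tool_pos: [0.5988, -0.3346, 0.1158]
tcp_rot: [[0.348, 0.937, -0.0], [0.937, -0.348, -0.0], [-0.0, -0.0, -1.0]]
force: [-2.7, -1.0, 0.3]
grip_width: 0.0345
gripper_force: 30.0
```

Call:
send_rows([
  [[0,0,0.5,0,0,0,25],[0,0,0.5,0,0,0,25],[0,0,0.3,0,0,0,25],[0,0,0,0,0,0,25],[0,0,0,0,0,0,25]],
])

```text
clock: 18.85
tool_pos: [0.5989, -0.3344, 0.1145]
tcp_rot: [[0.348, 0.937, -0.0], [0.937, -0.348, -0.0], [-0.0, -0.0, -1.0]]
force: [-3.7, -1.4, 0.8]
grip_width: 0.0342
gripper_force: 30.0
```

The slight side force points tangentially at the tab, where the wall nudges it onward by a hair. Easing 1° that way and lowering the last millimetre.

Call:
send_rows([
  [[0,0,0,0,0,-0.6,25],[0,0,0,0,0,-0.6,25],[0,0,0.5,0,0,0,25],[0,0,0.5,0,0,0,25],[0,0,0,0,0,0,25]],
])

```text
clock: 19.35
tool_pos: [0.599, -0.3343, 0.1134]
tcp_rot: [[0.329, 0.944, 0.0], [0.944, -0.329, 0.0], [0.0, 0.0, -1.0]]
force: [-2.5, -1.2, 1.7]
grip_width: 0.0349
gripper_force: 30.0
```

Call:
send_rows([
  [[0,0,0.3,0,0,0,25],[0,0,0.3,0,0,0,25],[0,0,0,0,0,0,25],[0,0,0,0,0,0,25],[0,0,0,0,0,0,25]],
])

```text
clock: 19.85
tool_pos: [0.5991, -0.3343, 0.113]
tcp_rot: [[0.329, 0.944, 0.0], [0.944, -0.329, -0.0], [-0.0, 0.0, -1.0]]
force: [-4.1, -0.8, 2.3]
grip_width: 0.0349
gripper_force: 30.0
```

Call:
send_rows([
  [[0,0,0.4,0,0,-0.5,25],[0,0,0.4,0,0,-0.5,25],[0,0,0,0,0,0,25],[0,0,0,0,0,0,25],[0,0,0,0,0,0,25]],
])

```text
clock: 20.35
tool_pos: [0.5992, -0.3343, 0.1122]
tcp_rot: [[0.312, 0.95, 0.0], [0.95, -0.312, -0.0], [0.0, 0.0, -1.0]]
force: [-3.7, -0.3, 3.1]
grip_width: 0.0344
gripper_force: 30.0
```

It's seated: underside at home height, with the spring at about 4 N. Releasing and retreating straight up.

Call:
send_rows([
  [[0,0,-0.6,0,0,0,25],[0,0,0,0,0,0,40],[0,0,0,0,0,0,60],[0,0,0,0,0,0,65],[0,0,0,0,0,0,65]],
])

```text
clock: 20.85
tool_pos: [0.599, -0.334, 0.1122]
tcp_rot: [[0.312, 0.95, -0.0], [0.95, -0.312, 0.0], [0.0, -0.0, -1.0]]
force: [-0.5, -0.0, 0.5]
grip_width: 0.0564
gripper_force: 0.0
```

Call:
send_rows([
  [[0,0,0,0,0,0,65],[0,0,0,0,0,0,65],[0,0,0,0,0,0,65],[0,0,0,0,0,0,65],[0,0,0,0,0,0,65]],
])

```text
clock: 21.35
tool_pos: [0.599, -0.3344, 0.1127]
tcp_rot: [[0.312, 0.95, 0.0], [0.95, -0.312, -0.0], [-0.0, 0.0, -1.0]]
force: [-0.4, 0.2, -0.5]
grip_width: 0.0649
gripper_force: 0.0
```

Call:
send_rows([
  [[0,0,-10,0,0,0,65],[0,0,-25,0,0,0,65],[0,0,-30,0,0,0,65],[0,0,-20,0,0,0,65],[-20,0,0,0,0,0,65]],
])

```text
clock: 21.85
tool_pos: [0.5956, -0.3532, 0.2034]
tcp_rot: [[0.31, 0.951, 0.007], [0.951, -0.31, -0.004], [-0.002, 0.008, -1.0]]
force: [1.1, -0.7, 0.2]
grip_width: 0.065
gripper_force: 0.0
```

Call:
send_rows([
  [[-30,0,0,0,0,0,65],[-20,0,0,0,0,0,65],[0,0,0,0,0,0,65],[0,0,0,0,0,0,65],[0,0,0,0,0,0,65]],
])

```text
clock: 22.35
tool_pos: [0.5771, -0.4002, 0.197]
tcp_rot: [[0.312, 0.95, -0.001], [0.95, -0.312, 0.001], [0.001, -0.001, -1.0]]
force: [-0.2, 0.3, -0.1]
grip_width: 0.0649
gripper_force: 0.0
```

```bash
python3 - <<'E'
from plant import readout, eyes
from h import *
o=readout.get_obs();s=eyes.snapshot("wrist");t=eyes.snapshot("side")
a=cv2.resize(s["pixels"],(400,300));b=cv2.resize(t["pixels"][185:260,265:365],(400,300),interpolation=cv2.INTER_CUBIC)
cv2.imwrite("pics/fin.png",np.hstack([a,b]));print(o["tool_pos"],o["clock"])
E
```

```text
[ 0.57709048 -0.40021142  0.19698419] 22.35
```

View pics/fin.png

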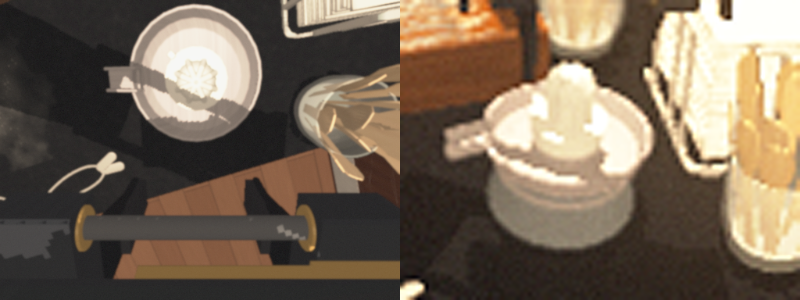

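The reamer sits level and centred in the bowl, its tip at side pixel of about (307.5,201), and the bystanders look unmoved. One height check from that ray, then I'll hand in.

```bash
python3 - <<'E'
from h import *;import pickle
s=pickle.load(open("s0.pkl","rb"))["side"]
R=np.array(s["rotation"])
for z in(.131,.141):
    print(z,cv2.projectPoints(np.array([[.599,-.334,z]]),cv2.Rodrigues(R.T)[0],-R.T@s["origin"],s["mtx"],s["dist_coeffs"])[0].ravel())
from plant import workorder
print(workorder.sign_off())
E
```

```text
0.131 [307.71470174 201.75858782]
0.141 [307.96255783 198.97145221]
the job is handed in; nothing more can be done
None
```

The reamer is back on the spindle: its tab dropped into the keyway, it sits fully home and level, the gripper has let go, and the job is handed in at about 22 s; forces I read stayed under about 6 N, and the glasses, tongs and spoon were not touched.

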